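# Set the pump's platen gap with its thumbwheel

## Task

Set the tube pump's gap: with a fingertip on top of its black knurled thumbwheel, roll the wheel so that the blue platen closes towards the steel rollers, until the red pointer stands level with the green gauge mark (roll back if you go past). Move the platen only by the wheel, never by touching the platen itself; leave the bottle, flask, blue cap and vial where they stand, and finish clear of everything.

Things in the scene. Friction and masses are not known exactly. Their poses are not given: they have to be found in the camera images.
- pump: white tube pump fixed to the bench, 190 (x, from -85 to +105) x 230 (y) x 62 mm high; origin on the bench, z up. On its front (-x, towards the robot) the thumbwheel stands in a grey hump (51 x 84 mm, top 92 mm above the bench). Behind it are the blue platen on two rods and, at the pump's +y end, a fixed roller head (top 99 mm above the bench). A white gauge strip runs along y on the far (+x) side.
- wheel_top (a point): top of the thumbwheel's rim, mid-width, unpressed; 100 mm above the bench, 8 mm above the grey hump. Fixed to the pump, with the pump's axes: it does not turn with the wheel. The axle does not give: come down slowly and stop at a light press, 3 to 8 N, which grips amply; keep that height through the stroke. The wheel turns with about 0.7 N at the rim and stays where it is left.
- wheel: black knurled thumbwheel, some ribs orange, 56 mm diameter, 20 mm wide; origin at its centre, axle level along the pump's x. A fingertip pressed on its top and dragged along the pump's y rolls it by friction, in several strokes of 20 to 25 mm. Top moving to +y closes the gap, to -y opens it. The platen moves 14 mm per radian: 1 mm for each 2 mm of rim travel. Whole turn 3.2 rad.
- platen: blue block, 52 (x) x 26 (y) x 30 mm high, that slides along the pump's y on two rods, driven by the wheel; travel 45 mm; top 96 mm above the bench. Origin at the foot of its closing face (the face towards the rollers); axes parallel to the pump's. Not to be touched.
- pointer (a point): tip of the red pointer, a 3 mm wide bar that sticks out of the platen's far (+x) side by 27 mm, over the inner part of the gauge strip, 69 mm above the bench; the tip's mid-width. Axes parallel to the pump's.
- gauge: green gauge mark, a tab 18 (x) x 5 (y) x 6 mm high standing on the white strip just beyond the pointer's tip; origin under the middle of its inner end, 64 mm above the bench; axes parallel to the pump's. It is fixed; where along the strip it stands varies. At the start the pointer is 13 to 37 mm to its -y side (pump's axes).
- reagent: amber glass reagent bottle with blue cap, 70 mm diameter, 150 mm high, about 0.21 m to the pump's +y side; origin at the centre of its underside. Leave alone.
- flask: clear volumetric flask, 70 mm diameter with a slim neck, 152 mm high, about 0.22 m to the pump's -y side; origin at the centre of its underside. Leave alone.
- cap: loose blue screw cap, 42 mm diameter, 22 mm high, on the bench in front of the pump; origin at the centre of its underside. Leave alone.
- vial: small clear vial with white cap, 24 mm diameter, 45 mm high, on the bench in front of the pump; origin at the centre of its underside. Leave alone.

How it is judged:
By the outcome, as a careful person would: the job done as asked, in the order asked, and still so for the second after the job is handed in, with the robot touching nothing.
It also fails if it takes over 51 s, if anything falls off the work surface, if the arm or the gripper's body presses on something with over 40 N, if the wrist force passes 120 N, or if a joint passes its speed limit or range.

## Robot

A 7-joint arm with a two-finger parallel gripper is mounted at the origin on the work surface. World frame = base frame: x ahead of the robot, y to its left, z up, the work surface at z = 0. Lengths are in m, angles in rad, forces in N, time in s.
With the tool pointing down it reaches from about 0.4 to 0.925 m from the base axis. Payload 5.6 kg.
Tool frame: the origin (TCP) lies midway between the tips of the shut fingers; the grasp point (between the pads) lies 19 mm behind it (ctrl.pinch_z is the distance from the TCP to the grasp point, in m); z points along the fingers, y is the direction in which the jaws open and shut (so a half turn about z gives the same grasp; the last joint's range is limited). The gripper opens to 85 mm and grips with 20 to 120 N. Pads are 22 mm wide; open, the fingers measure 114 mm over their backs; the gripper's body (76 mm by 85 mm) begins 54 mm behind the grasp point. The pads swing forward as they close: fully open they stand 13 mm farther back than shut.
Start: joints at [-1.173, 0.468, -0.012, 1.603, 0.006, 1.071, -0.056], TCP at [0.277, 0.588, 0.231] pointing down, gripper open.
Joint ranges: [-2.53, 2.53], [-0.31, 2.02], [-1.57, 1.55], [0.28, 2.44], [-1.29, 4.43], [0.15, 1.84], [-2.92, 2.92]. Speed limits (rad/s): [2.57, 2.57, 3.14, 3.14, 3.14, 3.14, 3.14].

## Interface

Orientations are given as a 3x3 rotation matrix whose columns are the frame's x, y, z axes.
In Python, from cell import ctrl, optics gives the robot as it stands. The module is installed in compiled form; this text tells all that it offers.
- The arm moves only by the shell command python3 -m inch 'ROWS' [FORCE]. ROWS is JSON, a list of rows, each an object with "twist": the turn, a rotation vector about the tool's x, y, z in degrees, a list of three; "xyz": the shift along the tool's x, y, z in mm, a list of three; "hand": the finger opening in mm, from 0 to 85.4. A call has 1 to 5 rows; each row shifts and turns the commanded pose from where the row before left it, along the tool's axes as they then stand; what a row does not reach is not made up. A row lasts 1/10 s, in which the tool goes at most 50 mm and 8.59 degrees, less where a joint would pass 70% of its speed; a pose out of reach is approached as far as the arm can. A call with a gripper value outside its range is refused whole. The fingers move at their own pace and stop on an object; FORCE is the grip in N (left out, the last holds). Time passes only in rows, so rows that do not move let the fingers close. It gives the time, the measured TCP pose, the force and the opening at its end, in the units of the state.
- ctrl.state(): the state, without advancing time (a new reading comes with each control period).
- optics.read_camera(name): name is "scene" or "top"; returns a dict with "img" (384x512x3 uint8, red, green, blue), "depth" (384x512 float32, m along the optical axis (not along the pixel's ray), 0 where there is no reading), "fx", "fy", "cx", "cy" (pixels), "R" (3x3) and "t" (3): a world point X has camera coordinates R X + t. Camera axes: x right, y down, z forward; pixel columns grow to the right and rows downward; lengths in m; the calibration is good to about 2 mm. A picture is of the moment at which its call begins.
- ctrl.finish_job(): hands the job in, once; it reports no verdict.
The state is a dict: "clock": time; "q": joint angles; "joint_vel": joint speeds; "effort": joint torques, N m; "ee_pos": TCP position; "orientation": TCP orientation; "wrist_force": force on the tool from outside, world axes, zero at the start; "torque": the same for the moment, N m; "width": opening from 0.0 (shut) to 1.0 (fully open).
Only numpy, scipy, OpenCV 4.12 (cv2) and the standard library are available. Lean on these libraries where they do the work, as an engineer would, in place of code of your own. Each camera call takes 0.05 s, during which the arm holds its last target. There are 200 camera calls.

## Working session

There is one attempt and no reset: what is moved stays moved. The work goes in short steps, Python scripts to look and compute and a shell command to move; the robot and the scene stay as the last step left them, time stands still between calls to the robot, and variables do not carry over. Pictures are saved under pics/ and viewed, about 8 in all and at most 12, crops included, and the job is handed in when it is done.

```bash
mkdir -p pics; cat > h.py <<'E'
import numpy as np,cv2
from cell import ctrl,optics
def cam(n,save=None,crop=None,s=1):
    c=optics.read_camera(n)
    if save:
        im=c['img'][:,:,::-1]
        if crop: im=im[crop[1]:crop[3],crop[0]:crop[2]]
        cv2.imwrite('pics/'+save,cv2.resize(im,None,fx=s,fy=s,interpolation=cv2.INTER_CUBIC))
    return c
def pt(c,u,v,z=None):
    R,t=np.array(c['R']),np.array(c['t'])
    r=R.T@np.array([(u-c['cx'])/c['fx'],(v-c['cy'])/c['fy'],1]); o=-R.T@t
    if z is None: return o+r*float(c['depth'][int(round(v)),int(round(u))])
    return o+r*(z-o[2])/r[2]
def pix(c,X):
    p=np.array(c['R'])@np.array(X)+np.array(c['t']); return p[0]/p[2]*c['fx']+c['cx'],p[1]/p[2]*c['fy']+c['cy']
E
python3 - <<'E'
from h import *
a=cam('scene','s1.png',s=1.5);b=cam('top','t1.png',s=1.5)
for c in(a,b):print(-np.array(c['R']).T@c['t'],c['fx'])
s=ctrl.state();print(s['clock'],s['ee_pos'],s['orientation'],s['width'],s['wrist_force'])
E
```

```text
[ 1.04562332 -0.27981591  0.61893192] 347.87610171065944
[0.50274972 0.03363704 0.83012508] 353.8101067380711
0.1 [0.27720446 0.5873603  0.23040395] [[-9.04375425e-01  4.26737360e-01 -5.62376018e-04]
 [ 4.26737706e-01  9.04374136e-01 -1.53385065e-03]
 [-1.45953051e-04 -1.62716388e-03 -9.99998666e-01]] 0.9960234720927462 [-0.20987949  0.20019311  0.07612923]
```

View pics/s1.png

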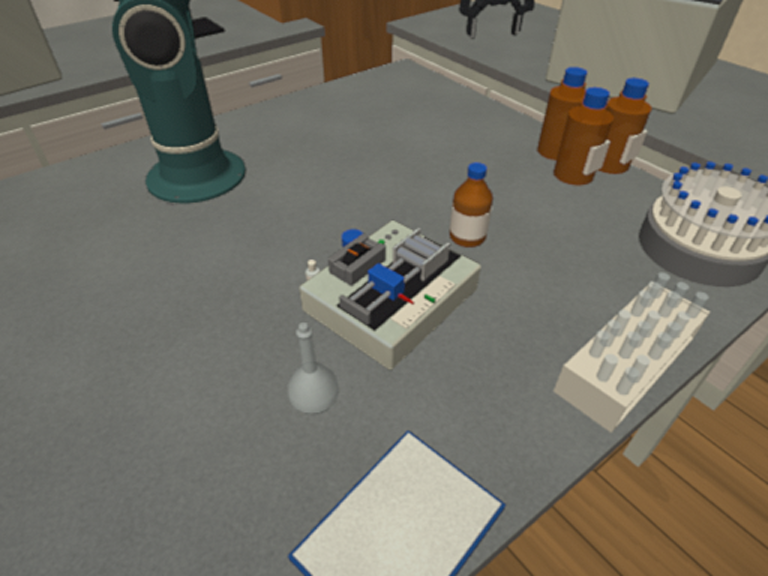

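View pics/t1.png

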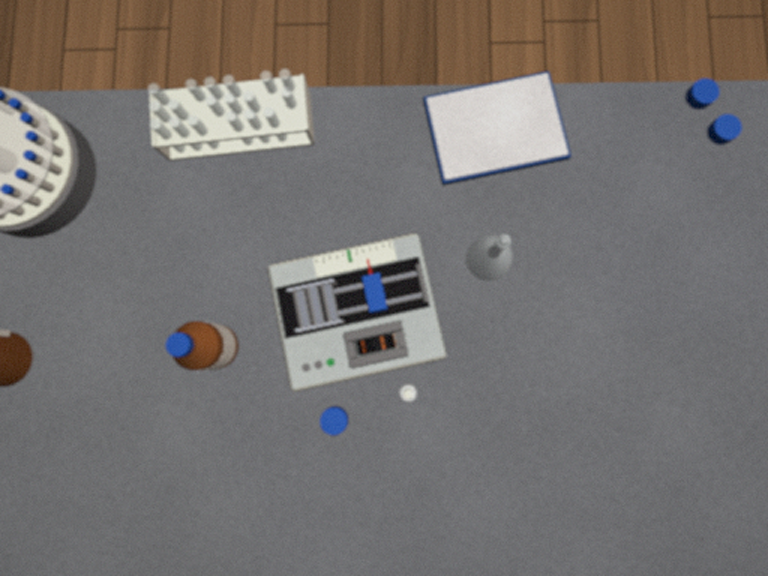

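The top view shows the pump with corners at about (270,266), (418,235), (445,357), (293,389). The wheel is near (377,344), the pointer tip near (369,262) and the gauge near (350,256). I'll enlarge this area.

```bash
python3 - <<'E'
from h import *
cam('top','t2.png',(175,150,305,265),6)
cam('scene','s2.png',(195,140,330,250),5.9)
E
```

```text
(no output)
```

View pics/t2.png

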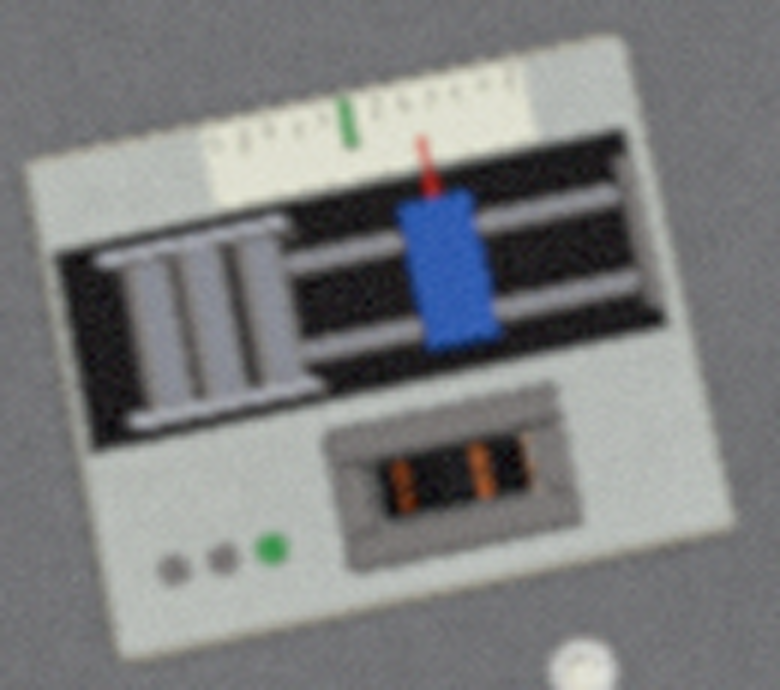

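View pics/s2.png

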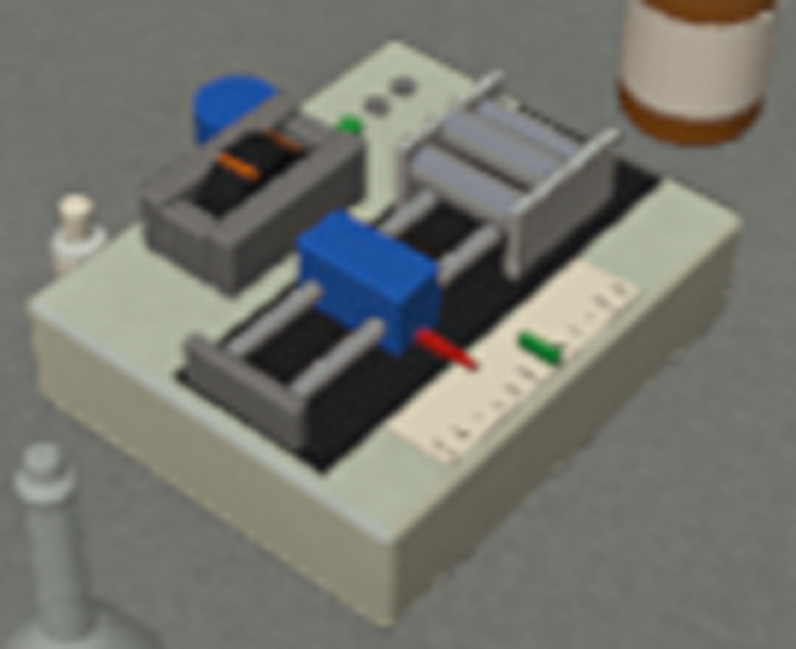

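The crop shows the hump corners at (325,432), (553,385), (582,520), (350,572), the wheel centre near (457,475), the pointer tip at (421,137) and the gauge inner end at (351,147). The platen sits -y of the mark, so the wheel has to roll towards +y.

```bash
cat >> h.py <<'E'
def T(c,u,v,z): return pt(c,175+(u+.5)/6-.5,150+(v+.5)/6-.5,z)
E
python3 - <<'E'
from h import *
c=cam('top');np.set_printoptions(precision=4,suppress=True)
P=[T(c,u,v,.062) for u,v in[(25,162),(620,35),(735,525),(122,660)]]
print(np.array(P))
yv=P[0]-P[1]+P[3]-P[2]; a=np.arctan2(yv[1],yv[0]);a-=np.pi/2;print('yaw',np.degrees(a))
xv=P[0]-P[3]+P[1]-P[2];print('yaw from x',np.degrees(np.arctan2(xv[1],xv[0])))
ey=np.array([-np.sin(a),np.cos(a),0]);ex=np.array([np.cos(a),np.sin(a),0])
H=[T(c,u,v,.092) for u,v in[(325,432),(553,385),(582,520),(350,572)]];h=np.mean(H,0)
print('hump',np.array(H),h,'wheel',T(c,457,475,.1))
p=T(c,421,137,.069);g=T(c,351,147,.070);m=(g-p);print('ptr',p,g,'gap y',m@ey,'x',m@ex,'gap xx')
m=np.mean(P,0);print('pump centre',m,'hump rel x,y',(h-m)@ex,(h-m)@ey)
for z in(.1,):
  for u,v in[(457,475)]:
    uu=175+u/6;vv=150+v/6;print(pt(c,uu,vv))
s=ctrl.state();R=np.array(s['orientation']);tgt=np.array([*h[:2],.2]);print('tool delta mm',R.T@(tgt-s['ee_pos'])*1e3,'tool x heading',np.degrees(np.arctan2(R[1,0],R[0,0])))
E
```

```text
[[ 0.6374  0.23    0.062 ]
 [ 0.6835  0.0102  0.062 ]
 [ 0.5038 -0.0293  0.062 ]
 [ 0.4564  0.1904  0.062 ]]
yaw 12.000091106600738
yaw from x 12.365329504120922
hump [[0.5362 0.1149 0.092 ]
 [0.5523 0.0355 0.092 ]
 [0.5056 0.0258 0.092 ]
 [0.488  0.1059 0.092 ]] [0.5205 0.0705 0.092 ] wheel [0.521  0.0685 0.1   ]
ptr [0.6445 0.0832 0.069 ] [0.6408 0.1086 0.07  ] gap y 0.025660903244900543 x 0.00167268748477005 gap xx
pump centre [0.5703 0.1003 0.062 ] hump rel x,y -0.054856114920152535 -0.018805033129370465
[0.5201 0.0677 0.1003]
tool delta mm [-440.6719 -363.8837   31.1593] tool x heading 154.74196264068956
```

```bash
r='print';
python3 -m inch '[{"twist":[0,0,0],"xyz":[-36,-30,0],"hand":0},{"twist":[0,0,0],"xyz":[-36,-30,0],"hand":0},{"twist":[0,0,0],"xyz":[-36,-30,0],"hand":0},{"twist":[0,0,0],"xyz":[-36,-30,0],"hand":0},{"twist":[0,0,0],"xyz":[-36,-30,0],"hand":0}]'
python3 -m inch '[{"twist":[0,0,0],"xyz":[-36,-30,0],"hand":0},{"twist":[0,0,0],"xyz":[-36,-30,0],"hand":0},{"twist":[0,0,0],"xyz":[-36,-30,0],"hand":0},{"twist":[0,0,0],"xyz":[-36,-30,0],"hand":0},{"twist":[0,0,0],"xyz":[-36,-30,0],"hand":0}]'
python3 -m inch '[{"twist":[0,0,-7.5],"xyz":[0,0,0],"hand":0},{"twist":[0,0,-7.5],"xyz":[0,0,0],"hand":0},{"twist":[0,0,-7.5],"xyz":[0,0,0],"hand":0},{"twist":[0,0,-7.5],"xyz":[0,0,0],"hand":0},{"twist":[0,0,-7.4],"xyz":[0,0,0],"hand":0}]'
cat >> h.py <<'E'
def where(x=.5205,y=.0695,yaw=12.2):
    s=ctrl.state();R=np.array(s['orientation']);d=R.T@(np.array([x,y,.1])-s['ee_pos'])*1e3
    print('clk %.2f'%s['clock'],'to wheel_top tool mm',d.round(1),'heading %.1f'%np.degrees(np.arctan2(R[1,0],R[0,0])),'tilt',R[:,2].round(4),'w %.2f'%s['width'],'F',np.round(s['wrist_force'],2),'q',np.round(s['q'],2))
E
python3 -c "from h import *;where()"
```

```text
clock: 0.75
ee_pos: [0.3766, 0.3736, 0.2313]
orientation: [[-0.904, 0.427, 0.0], [0.427, 0.904, 0.0], [-0.0, 0.0, -1.0]]
wrist_force: [1.4, -0.5, 0.0]
width: 0.143
clock: 1.25
ee_pos: [0.4754, 0.1611, 0.2316]
orientation: [[-0.904, 0.427, 0.001], [0.427, 0.904, 0.0], [-0.0, 0.001, -1.0]]
wrist_force: [-0.1, 0.3, -0.6]
width: 0.006
clock: 1.75
ee_pos: [0.4749, 0.1628, 0.2313]
orientation: [[-0.977, -0.215, 0.0], [-0.215, 0.977, 0.0], [-0.0, 0.0, -1.0]]
wrist_force: [-0.0, 0.4, 0.1]
width: -0.003
clk 1.75 to wheel_top tool mm [ -24.4 -101.   131.3] heading -167.6 tilt [ 0.  0. -1.] w -0.00 F [-0.03  0.41  0.12] q [-0.48  0.22  0.1   1.97 -0.03  0.96  1.42]
```

```bash

python3 -m inch '[{"twist":[0,0,0],"xyz":[-8,-36,0],"hand":0},{"twist":[0,0,0],"xyz":[-8,-36,10],"hand":0},{"twist":[0,0,0],"xyz":[-8,-36,30],"hand":0},{"twist":[0,0,0],"xyz":[0,-4,40],"hand":0},{"twist":[0,0,0],"xyz":[0,0,30],"hand":0}]'
python3 -m inch '[{"twist":[0,0,0],"xyz":[0,0,5],"hand":0},{"twist":[0,0,0],"xyz":[0,0,0],"hand":0}]'
python3 - <<'E'
from h import *;where()
cam('scene','s3.png',(185,110,335,250),5)
E
```

```text
clock: 2.25
ee_pos: [0.5218, 0.0563, 0.1196]
orientation: [[-0.978, -0.207, -0.001], [-0.207, 0.978, -0.001], [0.001, -0.001, -1.0]]
wrist_force: [-0.6, 1.0, -0.3]
width: 0.001
clock: 2.45
ee_pos: [0.5216, 0.0586, 0.1159]
orientation: [[-0.978, -0.211, -0.002], [-0.211, 0.978, -0.0], [0.002, 0.0, -1.0]]
wrist_force: [0.7, 0.4, 0.7]
width: 0.001
clk 2.45 to wheel_top tool mm [-1.2 10.9 15.9] heading -167.8 tilt [-1.6e-03 -3.0e-04 -1.0e+00] w 0.00 F [0.66 0.39 0.71] q [-0.3   0.42  0.15  2.01 -0.09  0.73  1.69]
```

View pics/s3.png

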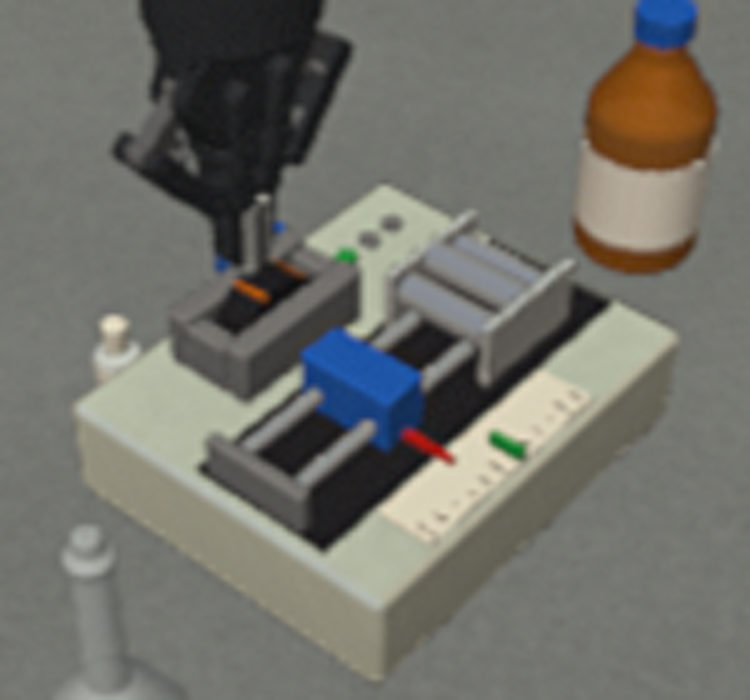

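The shut fingers stand over the wheel's -y half at crop (245,255), clear of the platen. Coming down slowly.

```bash

python3 -m inch '[{"twist":[0,0,0],"xyz":[-1,0,4],"hand":0},{"twist":[0,0,0],"xyz":[0,0,4],"hand":0},{"twist":[0,0,0],"xyz":[0,0,3],"hand":0},{"twist":[0,0,0],"xyz":[0,0,1],"hand":0},{"twist":[0,0,0],"xyz":[0,0,0],"hand":0}]'
python3 -m inch '[{"twist":[0,0,0],"xyz":[0,0,1],"hand":0},{"twist":[0,0,0],"xyz":[0,0,0],"hand":0},{"twist":[0,0,0],"xyz":[0,0,0],"hand":0}]'
```

```text
clock: 3.0
ee_pos: [0.5229, 0.0587, 0.1043]
orientation: [[-0.978, -0.21, 0.0], [-0.21, 0.978, 0.0], [-0.0, 0.0, -1.0]]
wrist_force: [0.1, -0.5, -0.1]
width: 0.001
clock: 3.3
ee_pos: [0.5229, 0.0587, 0.1033]
orientation: [[-0.978, -0.21, 0.0], [-0.21, 0.978, 0.0], [-0.0, -0.0, -1.0]]
wrist_force: [-0.8, -0.3, 0.1]
width: -0.002
```

```bash

for i in 1; do python3 -m inch '[{"twist":[0,0,0],"xyz":[0,0,1],"hand":0},{"twist":[0,0,0],"xyz":[0,0,0],"hand":0},{"twist":[0,0,0],"xyz":[0,0,0],"hand":0}]'; done
python3 -m inch '[{"twist":[0,0,0],"xyz":[0,0,1],"hand":0},{"twist":[0,0,0],"xyz":[0,0,0],"hand":0},{"twist":[0,0,0],"xyz":[0,0,0],"hand":0}]'
python3 -m inch '[{"twist":[0,0,0],"xyz":[0,0,0.5],"hand":0},{"twist":[0,0,0],"xyz":[0,0,0],"hand":0},{"twist":[0,0,0],"xyz":[0,0,0],"hand":0}]'
```

```text
clock: 3.6
ee_pos: [0.5229, 0.0587, 0.1022]
orientation: [[-0.978, -0.21, -0.0], [-0.21, 0.978, -0.0], [0.0, -0.0, -1.0]]
wrist_force: [1.0, -0.9, -0.5]
width: -0.006
clock: 3.9
ee_pos: [0.5229, 0.0587, 0.1013]
orientation: [[-0.978, -0.21, -0.0], [-0.21, 0.978, -0.0], [0.0, -0.0, -1.0]]
wrist_force: [0.9, 0.6, 0.5]
width: -0.005
clock: 4.2
ee_pos: [0.5229, 0.0587, 0.1008]
orientation: [[-0.978, -0.21, -0.0], [-0.21, 0.978, 0.0], [0.0, 0.0, -1.0]]
wrist_force: [0.6, 0.2, -0.6]
width: -0.0
```

```bash

python3 -m inch '[{"twist":[0,0,0],"xyz":[0,0,0.5],"hand":0},{"twist":[0,0,0],"xyz":[0,0,0],"hand":0},{"twist":[0,0,0],"xyz":[0,0,0],"hand":0}]'
python3 -m inch '[{"twist":[0,0,0],"xyz":[0,0,0.4],"hand":0},{"twist":[0,0,0],"xyz":[0,0,0],"hand":0},{"twist":[0,0,0],"xyz":[0,0,0],"hand":0}]'
```

```text
clock: 4.5
ee_pos: [0.5229, 0.0587, 0.1003]
orientation: [[-0.978, -0.21, 0.0], [-0.21, 0.978, -0.0], [-0.0, -0.0, -1.0]]
wrist_force: [0.1, -0.1, -0.1]
width: 0.0
clock: 4.8
ee_pos: [0.5229, 0.0587, 0.0999]
orientation: [[-0.978, -0.21, -0.0], [-0.21, 0.978, 0.0], [0.0, 0.0, -1.0]]
wrist_force: [0.2, 0.2, 0.1]
width: 0.004
```

```bash

python3 -m inch '[{"twist":[0,0,0],"xyz":[0,0,0.4],"hand":0},{"twist":[0,0,0],"xyz":[0,0,0],"hand":0},{"twist":[0,0,0],"xyz":[0,0,0],"hand":0}]'
python3 -m inch '[{"twist":[0,0,0],"xyz":[0,0,0.4],"hand":0},{"twist":[0,0,0],"xyz":[0,0,0],"hand":0},{"twist":[0,0,0],"xyz":[0,0,0],"hand":0}]'
```

```text
clock: 5.1
ee_pos: [0.523, 0.0587, 0.0995]
orientation: [[-0.978, -0.21, 0.0], [-0.21, 0.978, 0.0], [-0.0, -0.0, -1.0]]
wrist_force: [-0.5, -0.3, 0.7]
width: 0.002
clock: 5.4
ee_pos: [0.523, 0.0587, 0.0993]
orientation: [[-0.978, -0.21, 0.0], [-0.21, 0.978, 0.0], [-0.0, 0.0, -1.0]]
wrist_force: [-0.2, -0.0, 2.9]
width: -0.003
```

```bash

python3 -m inch '[{"twist":[0,0,0],"xyz":[0,0,0.1],"hand":0},{"twist":[0,0,0],"xyz":[0,0,0],"hand":0}]'
python3 -m inch '[{"twist":[0,0,0],"xyz":[0,1.5,0],"hand":0},{"twist":[0,0,0],"xyz":[0,1.5,0],"hand":0},{"twist":[0,0,0],"xyz":[0,0,0],"hand":0}]'
```

```text
clock: 5.6
ee_pos: [0.523, 0.0586, 0.0992]
orientation: [[-0.978, -0.21, 0.0], [-0.21, 0.978, 0.0], [-0.0, -0.0, -1.0]]
wrist_force: [0.2, -0.1, 3.9]
width: -0.001
clock: 5.9
ee_pos: [0.5226, 0.0611, 0.0995]
orientation: [[-0.978, -0.21, 0.001], [-0.21, 0.978, -0.0], [-0.0, -0.001, -1.0]]
wrist_force: [-0.7, -1.8, 8.8]
width: -0.003
```

```bash

python3 -m inch '[{"twist":[0,0,0],"xyz":[0,0,-0.4],"hand":0},{"twist":[0,0,0],"xyz":[0,0,0],"hand":0}]'
python3 -m inch '[{"twist":[0,0,0],"xyz":[0,1.5,0],"hand":0},{"twist":[0,0,0],"xyz":[0,1.5,0],"hand":0},{"twist":[0,0,0],"xyz":[0,0,0],"hand":0}]'
```

```text
clock: 6.1
ee_pos: [0.5225, 0.0612, 0.0996]
orientation: [[-0.978, -0.21, 0.001], [-0.21, 0.978, -0.0], [-0.0, -0.0, -1.0]]
wrist_force: [-1.2, -2.3, 5.8]
width: -0.001
clock: 6.4
ee_pos: [0.5218, 0.0646, 0.0999]
orientation: [[-0.978, -0.21, 0.0], [-0.21, 0.978, 0.0], [-0.0, -0.0, -1.0]]
wrist_force: [-1.2, -0.1, 7.1]
width: 0.001
```

```bash

python3 -m inch '[{"twist":[0,0,0],"xyz":[0,1.5,-0.3],"hand":0},{"twist":[0,0,0],"xyz":[0,1.5,0],"hand":0},{"twist":[0,0,0],"xyz":[0,0,0],"hand":0}]'
python3 -m inch '[{"twist":[0,0,0],"xyz":[0,1.5,0],"hand":0},{"twist":[0,0,0],"xyz":[0,1.5,0],"hand":0},{"twist":[0,0,0],"xyz":[0,0,0],"hand":0}]'
```

```text
clock: 6.7
ee_pos: [0.5211, 0.0678, 0.1]
orientation: [[-0.978, -0.211, 0.0], [-0.211, 0.978, 0.0], [-0.0, 0.0, -1.0]]
wrist_force: [-1.8, 0.6, 6.1]
width: 0.002
clock: 7.0
ee_pos: [0.5204, 0.0707, 0.1]
orientation: [[-0.978, -0.211, 0.0], [-0.211, 0.978, 0.0], [-0.0, 0.0, -1.0]]
wrist_force: [-1.2, -0.7, 6.6]
width: -0.005
```

```bash

python3 -m inch '[{"twist":[0,0,0],"xyz":[0,1.5,0],"hand":0},{"twist":[0,0,0],"xyz":[0,1.5,0],"hand":0},{"twist":[0,0,0],"xyz":[0,1.5,0],"hand":0},{"twist":[0,0,0],"xyz":[0,1.5,0],"hand":0},{"twist":[0,0,0],"xyz":[0,0,0],"hand":0}]'
python3 - <<'E'
from h import *;where()
c=cam('top','t3.png',(200,150,270,200),10)
c=cam('scene','s4.png',(245,170,310,225),12)
E
```

```text
clock: 7.5
ee_pos: [0.5192, 0.0766, 0.1]
orientation: [[-0.978, -0.211, 0.0], [-0.211, 0.978, 0.0], [-0.0, 0.0, -1.0]]
wrist_force: [-1.6, 1.2, 7.2]
width: 0.001
clk 7.50 to wheel_top tool mm [ 0.2 -7.2 -0. ] heading -167.8 tilt [ 2.e-04  2.e-04 -1.e+00] w 0.00 F [-1.61  1.2   7.15] q [-0.33  0.44  0.15  2.02 -0.1   0.69  1.66]
```

View pics/t3.png

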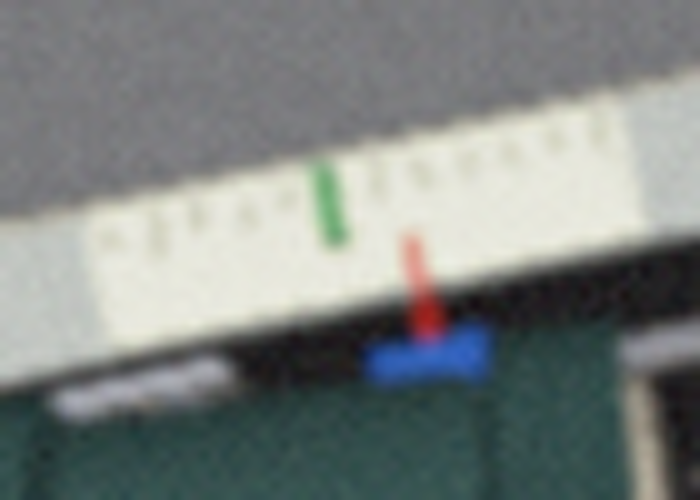

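The pointer tip is at (412,238) and the green inner end at (337,243), so the platen has moved. Next I'll measure the gap by colour centroids in the top camera.

```bash
cat >> h.py <<'E'
def gap(n='top',yaw=12.2):
    c=optics.read_camera(n);im=c['img'].astype(float);r,g,b=im[...,0],im[...,1],im[...,2]
    box=np.zeros(r.shape,bool)
    if n=='top': box[150:200,205:265]=1
    else: box[170:230,245:315]=1
    wr=np.clip(r-np.maximum(g,b)-45,0,None)*box; wg=np.clip(g-np.maximum(r,b)-20,0,None)*box
    V,U=np.mgrid[:r.shape[0],:r.shape[1]];P=[]
    for w,z in((wr,.069),(wg,.070 if n=='top' else .067)):
        P.append(pt(c,(U*w).sum()/w.sum(),(V*w).sum()/w.sum(),z))
    d=P[1]-P[0];a=np.radians(yaw)
    print(n,'gap y %.2f x %.1f mm'%((-np.sin(a)*d[0]+np.cos(a)*d[1])*1e3,(np.cos(a)*d[0]+np.sin(a)*d[1])*1e3),'n',(wr>0).sum(),(wg>0).sum())
E
python3 - <<'E'
from h import *
for i in range(2): gap();gap('scene')
E
```

```text
top gap y 15.81 x 26.2 mm n 20 23
scene gap y 16.02 x 26.4 mm n 32 24
top gap y 15.78 x 26.2 mm n 20 24
scene gap y 16.01 x 26.3 mm n 32 24
```

```bash

python3 -m inch '[{"twist":[0,0,0],"xyz":[0,0,-5],"hand":0},{"twist":[0,0,0],"xyz":[0,-8,0],"hand":0},{"twist":[0,0,0],"xyz":[0,-8,0],"hand":0},{"twist":[0,0,0],"xyz":[0,0,2],"hand":0},{"twist":[0,0,0],"xyz":[0,0,2],"hand":0}]'
python3 -m inch '[{"twist":[0,0,0],"xyz":[0,0,0.5],"hand":0},{"twist":[0,0,0],"xyz":[0,0,0.5],"hand":0},{"twist":[0,0,0],"xyz":[0,0,0],"hand":0},{"twist":[0,0,0],"xyz":[0,0,0],"hand":0}]'
python3 -c "
from h import *
gap()"
```

```text
clock: 8.3
ee_pos: [0.5224, 0.0601, 0.1003]
orientation: [[-0.978, -0.209, -0.0], [-0.209, 0.978, -0.0], [0.0, -0.0, -1.0]]
wrist_force: [-0.4, -0.4, -0.4]
width: 0.004
clock: 8.7
ee_pos: [0.5223, 0.0606, 0.0997]
orientation: [[-0.978, -0.21, -0.0], [-0.21, 0.978, -0.0], [0.0, -0.0, -1.0]]
wrist_force: [-1.2, -1.3, 3.0]
width: 0.001
top gap y 15.77 x 26.1 mm n 20 24
```

Light contact at 3 N. Stroking +17 mm.

```bash

python3 -m inch '[{"twist":[0,0,0],"xyz":[0,1.7,0],"hand":0},{"twist":[0,0,0],"xyz":[0,1.7,0],"hand":0},{"twist":[0,0,0],"xyz":[0,1.7,0],"hand":0},{"twist":[0,0,0],"xyz":[0,1.7,0],"hand":0},{"twist":[0,0,0],"xyz":[0,1.7,0],"hand":0}]'
python3 -m inch '[{"twist":[0,0,0],"xyz":[0,1.7,0],"hand":0},{"twist":[0,0,0],"xyz":[0,1.7,0],"hand":0},{"twist":[0,0,0],"xyz":[0,1.7,0],"hand":0},{"twist":[0,0,0],"xyz":[0,1.7,0],"hand":0},{"twist":[0,0,0],"xyz":[0,1.7,0],"hand":0}]'
python3 -c "
from h import *
gap();gap('scene')"
python3 -m inch '[{"twist":[0,0,0],"xyz":[0,0,-5],"hand":0},{"twist":[0,0,0],"xyz":[0,-9,0],"hand":0},{"twist":[0,0,0],"xyz":[0,-8,0],"hand":0},{"twist":[0,0,0],"xyz":[0,0,2],"hand":0},{"twist":[0,0,0],"xyz":[0,0,2],"hand":0}]'
python3 -m inch '[{"twist":[0,0,0],"xyz":[0,0,0.5],"hand":0},{"twist":[0,0,0],"xyz":[0,0,0.5],"hand":0},{"twist":[0,0,0],"xyz":[0,0,0],"hand":0},{"twist":[0,0,0],"xyz":[0,0,0],"hand":0}]'
python3 -c "
from h import *
gap();gap('scene')"
```

```text
clock: 9.25
ee_pos: [0.5204, 0.0692, 0.1]
orientation: [[-0.978, -0.21, -0.001], [-0.21, 0.978, 0.0], [0.0, 0.0, -1.0]]
wrist_force: [-2.7, -0.7, 6.4]
width: -0.001
clock: 9.75
ee_pos: [0.5187, 0.0776, 0.1]
orientation: [[-0.978, -0.211, -0.0], [-0.211, 0.978, 0.0], [0.0, 0.0, -1.0]]
wrist_force: [-2.3, -1.1, 5.0]
width: 0.001
top gap y 7.03 x 26.0 mm n 21 23
scene gap y 7.08 x 26.3 mm n 30 24
clock: 10.35
ee_pos: [0.5226, 0.0601, 0.1004]
orientation: [[-0.978, -0.209, 0.0], [-0.209, 0.978, 0.0], [-0.0, 0.0, -1.0]]
wrist_force: [-0.0, -0.1, -0.7]
width: -0.002
clock: 10.75
ee_pos: [0.5223, 0.0606, 0.0997]
orientation: [[-0.978, -0.21, -0.0], [-0.21, 0.978, -0.0], [0.0, -0.0, -1.0]]
wrist_force: [-0.2, -1.6, 2.1]
width: -0.005
top gap y 6.84 x 26.1 mm n 20 24
scene gap y 7.08 x 26.3 mm n 30 24
```

```bash

python3 -m inch '[{"twist":[0,0,0],"xyz":[0,1.7,0],"hand":0},{"twist":[0,0,0],"xyz":[0,1.7,0],"hand":0},{"twist":[0,0,0],"xyz":[0,1.7,0],"hand":0},{"twist":[0,0,0],"xyz":[0,1.7,0],"hand":0},{"twist":[0,0,0],"xyz":[0,1.7,0],"hand":0}]'
python3 -m inch '[{"twist":[0,0,0],"xyz":[0,1.5,0],"hand":0},{"twist":[0,0,0],"xyz":[0,1.5,0],"hand":0},{"twist":[0,0,0],"xyz":[0,0.5,0],"hand":0},{"twist":[0,0,0],"xyz":[0,0,0],"hand":0},{"twist":[0,0,0],"xyz":[0,0,0],"hand":0}]'
python3 -c "
from h import *
gap();gap('scene');gap()
c=optics.read_camera('top')
for y in(11.8,12.6):gap('scene',y);gap('top',y)"
```

```text
clock: 11.35
ee_pos: [0.5205, 0.0692, 0.1]
orientation: [[-0.978, -0.21, -0.0], [-0.21, 0.978, 0.0], [0.0, 0.0, -1.0]]
wrist_force: [-3.3, -1.9, 4.7]
width: -0.004
clock: 11.85
ee_pos: [0.5197, 0.0728, 0.1]
orientation: [[-0.978, -0.211, -0.0], [-0.211, 0.978, 0.0], [0.0, 0.0, -1.0]]
wrist_force: [-2.8, -0.3, 6.2]
width: 0.002
top gap y 0.59 x 26.5 mm n 23 23
scene gap y 0.82 x 26.2 mm n 32 24
top gap y 0.54 x 26.6 mm n 23 24
scene gap y 1.00 x 26.2 mm n 32 24
top gap y 0.72 x 26.3 mm n 23 23
scene gap y 0.65 x 26.2 mm n 32 24
top gap y 0.37 x 26.6 mm n 22 23
```

```bash

python3 -m inch '[{"twist":[0,0,0],"xyz":[0,0.7,0],"hand":0},{"twist":[0,0,0],"xyz":[0,0.6,0],"hand":0},{"twist":[0,0,0],"xyz":[0,0,0],"hand":0},{"twist":[0,0,0],"xyz":[0,0,0],"hand":0}]'
python3 -c "
from h import *
gap();gap('scene');gap();gap('scene')
cam('top','t4.png',(215,150,255,180),18)
cam('scene','s5.png',(250,175,305,215),14)"
```

```text
clock: 12.65
ee_pos: [0.5195, 0.074, 0.1]
orientation: [[-0.978, -0.211, -0.0], [-0.211, 0.978, 0.0], [0.0, 0.0, -1.0]]
wrist_force: [-2.5, -1.5, 4.9]
width: -0.004
top gap y -0.07 x 25.9 mm n 21 22
scene gap y 0.20 x 26.3 mm n 30 24
top gap y -0.09 x 26.1 mm n 20 24
scene gap y 0.22 x 26.3 mm n 30 24
```

View pics/t4.png

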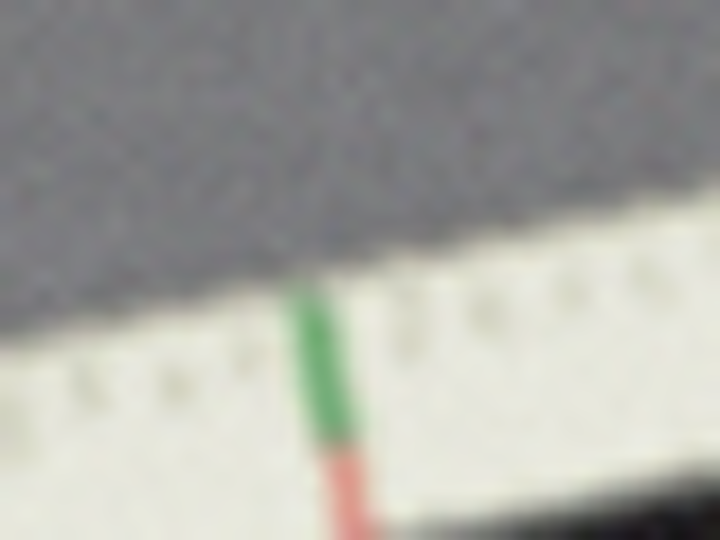

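View pics/s5.png

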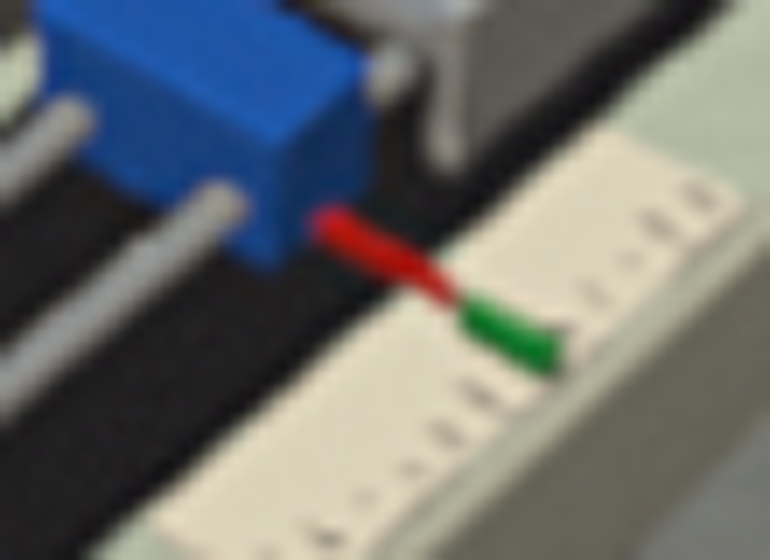

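The pointer is in line with the mark in both views: red tip (345,450) continues the green tab (305,285)–(338,440) in the top crop. Lifting away.

```bash

python3 -m inch '[{"twist":[0,0,0],"xyz":[0,0,-3],"hand":0},{"twist":[0,0,0],"xyz":[0,0,-20],"hand":0},{"twist":[0,0,0],"xyz":[0,0,-35],"hand":0},{"twist":[0,0,0],"xyz":[0,0,-35],"hand":0},{"twist":[0,0,0],"xyz":[0,0,-25],"hand":0}]'
python3 -m inch '[{"twist":[0,0,0],"xyz":[30,0,0],"hand":0},{"twist":[0,0,0],"xyz":[30,0,0],"hand":0},{"twist":[0,0,0],"xyz":[0,0,0],"hand":0},{"twist":[0,0,0],"xyz":[0,0,0],"hand":0},{"twist":[0,0,0],"xyz":[0,0,0],"hand":0}]'
python3 -c "
from h import *
gap();gap('scene');gap();gap('scene')
cam('top','t5.png',s=1.5)"
```

```text
clock: 13.45
ee_pos: [0.5206, 0.0743, 0.22]
orientation: [[-0.978, -0.211, 0.003], [-0.211, 0.978, 0.001], [-0.003, 0.0, -1.0]]
wrist_force: [0.6, 0.9, -0.2]
width: 0.002
clock: 13.95
ee_pos: [0.4621, 0.0615, 0.218]
orientation: [[-0.978, -0.211, 0.001], [-0.211, 0.978, 0.0], [-0.001, 0.0, -1.0]]
wrist_force: [0.2, 0.7, -0.1]
width: -0.001
top gap y -0.05 x 26.2 mm n 20 23
scene gap y 0.21 x 26.3 mm n 30 24
top gap y 0.03 x 26.1 mm n 21 23
scene gap y 0.21 x 26.3 mm n 30 24
```

View pics/t5.png

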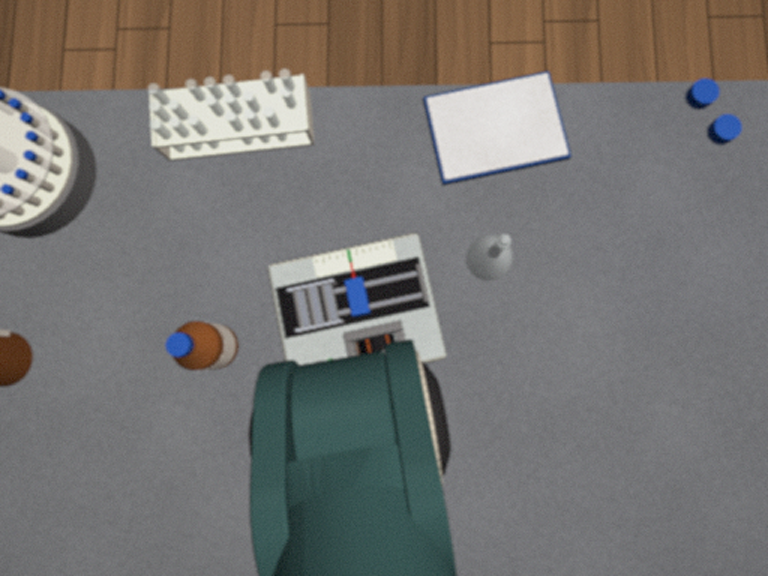

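The pointer at (352,268) sits under the mark at (349,255). The bottle and flask have not moved, and the arm is up and clear.

```bash
python3 -c "
from h import *
print(ctrl.finish_job())"
```

```text
the job is handed in; nothing more can be done
None
```

The pump's gap is set: the red pointer stands level with the green mark. I rolled the wheel towards +y in three strokes with the shut fingertips, lifted clear and handed the job in at about 14 s.

- **Pointer against mark:** after the lift, the remaining gap measured 0.0 mm from the top camera and 0.2 mm from the scene camera. The two disagree by about 0.2 mm, which is within calibration.
- **Press:** mostly 2 to 7 N. Early in the first stroke it briefly read 8.8 N, over the 8 N guide, because the fingertip is rounded; I eased off at once.
- **Platen:** it moved only by the wheel; the fingers stayed over the wheel and hump.
- **Other items:** the bottle and flask show at the same place as before. The arm hid the cap and vial in the last picture, so I did not re-check them. Over the pump the fingertips never came below 99 mm, well above both items.

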